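Switch the bench vacuum to the square canister

ROBOT

A 6-joint arm with a two-finger parallel gripper is mounted at the origin on the work surface. World frame = base frame: x ahead of the robot, y to its left, z up, the work surface at z = 0. Lengths are in m, angles in rad, forces in N, time in s.
With the tool pointing down it reaches from about 0.35 to 0.775 m from the base axis. Payload 5.5 kg.
Tool frame: the origin (TCP) lies between the finger pads; the fingertips stand 19 mm ahead of it and the grasp point (between the pads) is the TCP (env.tcp_to_tips is the distance from the TCP to the fingertips, in m); z points along the fingers, y is the direction in which the jaws open and shut (so a half turn about z gives the same grasp; the last joint's range is limited). The gripper opens to 85 mm and grips with 20 to 120 N. Pads are 22 mm wide; open, the fingers measure 114 mm over their backs; the gripper's body (76 mm by 85 mm) begins 54 mm behind the grasp point. The pads swing forward as they close: fully open they stand 13 mm farther back than shut.
Start: joints at [1.017, 0.313, 0.046, 1.304, 0, 1.431], TCP at [0.231, 0.527, 0.25] pointing down, gripper open.
Joint ranges: [-2.76, 2.76], [-0.86, 1.69], [-1.03, 1.26], [-2.2, 2.34], [-1.47, 1.5], [-3.14, 3.14]. Speed limits (rad/s): [2.57, 2.57, 3.14, 3.14, 3.14, 3.14].

INTERFACE

Orientations are given as a unit quaternion [w, x, y, z].
In Python, from workcell import env, eyes, job gives the robot as it stands. The module is installed in compiled form; this text tells all that it offers.
- The arm moves only by the tool move_arm, never from a script. Its argument "commands" is a list of rows, each a list of 3 entries, a list of its own where there are three numbers: the shift along the world's x, y, z as a fraction of full scale, then the turn, a rotation vector about the world's x, y, z as a fraction of full scale, then the gripper command: -1 is shut, 1 is fully open, values between are in proportion. In form: [[[x, y, z], [wx, wy, wz], gripper], ...]. A call has 1 to 5 rows; each row shifts and turns the commanded pose from where the row before left it; what a row does not reach is not made up. Full scale, the value 1, is 0.04 m for a shift and 8 degrees for a turn. A row lasts 1/10 s, in which the tool goes at most 50 mm and 8.59 degrees, less where a joint would pass 70% of its speed; a pose out of reach is approached as far as the arm can. A call with a number of a shift or a turn outside -1 to 1 is refused whole. A call with a gripper value outside its range is refused whole. The fingers move at their own pace and stop on an object; "newtons" is the grip in N (left out, the last holds). Time passes only in rows, so rows that do not move let the fingers close. It gives the time, the measured TCP pose, the force and the opening at its end, in the units of the state.
- env.get_state(): the state, without advancing time (a new reading comes with each control period).
- eyes.read_camera(name): name is "scene" or "top"; returns a dict with "frame" (400x640x3 uint8, red, green, blue), "mtx" (3x3 intrinsics, pixels), "k1" (the pictures are not rectified: a ray, as slopes to the right and down, at radius r is drawn at 1 + k1 r^2 times it, then the intrinsics apply), "camera_from_world" (4x4, takes a point from world to camera coordinates). Camera axes: x right, y down, z forward; pixel columns grow to the right and rows downward; lengths in m; the calibration is good to about 2 mm. A picture is of the moment at which its call begins. There is no depth.
- job.hand_in(): hands the job in, once; it reports no verdict.
The state is a dict: "clock": time; "joint_pos": joint angles; "qvel": joint speeds; "tau": joint torques, N m; "tcp_pos": TCP position; "orientation": TCP orientation; "wrist_force": force on the tool from outside, world axes, zero at the start; "ft_torque": the same for the moment, N m; "finger_gap": finger opening in m.
Only numpy, scipy, OpenCV 4.12 (cv2) and the standard library are available. Lean on these libraries where they do the work, as an engineer would, in place of code of your own. Each camera call takes 0.05 s, during which the arm holds its last target.

TASK

The vacuum selector's lever is parked in the end notch of its gate. Lift the lever out of that notch, slide it along the gate to the notch directly in front of the square canister, let it down fully into that notch and let go.

Things in the scene. Friction and masses are not known exactly. Their poses are not given: they have to be found in the camera images.
- selector: Fixed vacuum selector: white housing 110 x 300 mm, 45 mm high, grey shelf 20 mm high behind it. Origin: underside; y runs along the gate, x from gate to shelf, z up; turned up to 17 degrees. On the shelf, in any order, one fixed white vessel behind each of three station notches: a square canister, a squat round jar (48 mm across, 64 tall), a slim vial (30 across, 94 tall).
- gate (a point): Centre of the gate, 80 mm above the bench, axes as selector, which has it at x = -45 mm: two notched steel rails along y, 48 mm apart, tops at this height. Notches at y = +90 mm (parking: lever starts here, no vessel behind) and +30, -30, -90 mm (stations). Each is 27 mm deep: 16 mm wide in its lowest, straight-walled 15 mm, then flaring at 45 degrees to 40 mm.
- lever_grip (a point): Centre of the lever's upright round bare-metal knob, 30 mm across, 36 mm tall, on a 10 mm vertical stem; its cross pin lies in the notches. 133 mm above the bench when seated. The lever stays upright, moves only up (0 to 55 mm) and along the gate, and must rise over 27 mm to pass the teeth (40 is good). 0.2 to 0.35 kg, no spring, light friction, damped; sinks by its weight, centres in a notch.
- canister_top (a point): Top centre of the cap of the square canister, the target vessel: white, 48 x 48 x 70 mm, with a round grey cap 28 mm across, 14 mm high. 104 mm above the bench. Fixed; axes parallel to the selector's. The right notch has the same y in the selector's frame and lies 105 mm towards the selector's -x.

How it is judged:
On the way:
1. the lever is lifted out of its notch (at least 20 mm up) (z of lever_grip in the frame of selector above 0.153 m), for 0.1 s.
At the end, for the whole second after the job is handed in: The lever stands in the notch in front of the square canister (within 12 mm along the gate), down in the notch to within 8 mm of fully seated, and is released (y of lever_grip in the frame of canister_top between -0.012 and 0.012 m and z of lever_grip in the frame of selector below 0.141 m); the robot touches nothing.
It also fails if it takes over 38 s, if anything falls off the work surface, if the arm or the gripper's body presses on something with over 40 N, if the wrist force passes 120 N, or if a joint passes its speed limit or range.

## Working session

There is one attempt and no reset: what is moved stays moved. The work goes in short steps, Python scripts to look and compute and a tool call to move; the robot and the scene stay as the last step left them, time stands still between calls to the robot, and variables do not carry over. Pictures are saved under pics/ and viewed, and the job is handed in when it is done.

Besides the shell and the picture viewer there is one more tool, called after ">>>" as name(argument=value, ...) on one line, values as JSON. move_arm: Moves the arm, as the interface text tells. Its arguments: {"type":"object","properties":{"commands":{"type":"array","items":{"type":"array"}},"newtons":{"type":"number"}},"required":["commands"]}

```bash
mkdir -p pics; python3 - <<'E'
from workcell import env,eyes,job
import cv2,pickle
s=env.get_state();print(s)
d={}
for n in("scene","top"):
    r=eyes.read_camera(n);d[n]=r
    cv2.imwrite(f"pics/{n}0.png",r["frame"][:,:,::-1]);print(n,r["mtx"],r["k1"],r["camera_from_world"])
pickle.dump(d,open("c0.pkl","wb"))
E
```

```text
{'clock': 0.0, 'joint_pos': array([1.01741302e+00, 3.13967767e-01, 4.49701230e-02, 1.30359925e+00,
       2.91934113e-06, 1.43118111e+00]), 'qvel': array([ 0.00033758,  0.00101379, -0.00057724, -0.00064097, -0.00053589,
       -0.00063382]), 'tau': array([-1.30357871e-04, -4.80621064e+01,  2.98537034e+01,  1.92866108e-02,
       -1.75225146e-04,  2.00111765e-05]), 'tcp_pos': array([0.23094662, 0.52605682, 0.24942379]), 'orientation': array([-3.07115632e-04,  2.05411312e-01,  9.78675320e-01, -8.46281386e-04]), 'wrist_force': array([ 0.39971726, -0.46107325, -0.19926896]), 'ft_torque': array([ 0.02179365, -0.02870399, -0.01142954]), 'finger_gap': 0.08553495779745277}
scene [[377.37695488   0.         324.8944772 ]
 [  0.         377.37695488 204.96485017]
 [  0.           0.           1.        ]] -0.05610421758796273 [[-0.29380102  0.95585477  0.00475558  0.14680796]
 [ 0.60350157  0.1893518  -0.77455261 -0.27523197]
 [-0.74126029 -0.22469435 -0.63249161  1.16686487]
 [ 0.          0.          0.          1.        ]]
top [[451.30042346   0.         319.84391461]
 [  0.         451.30042346 200.48205675]
 [  0.           0.           1.        ]] -0.10514578205948437 [[-0.02585524 -0.99959689 -0.01172856  0.05142928]
 [-0.99432642  0.02692636 -0.10290749  0.58518578]
 [ 0.10318181  0.00900132 -0.99462178  0.73531138]
 [ 0.          0.          0.          1.        ]]
```

View pics/scene0.png

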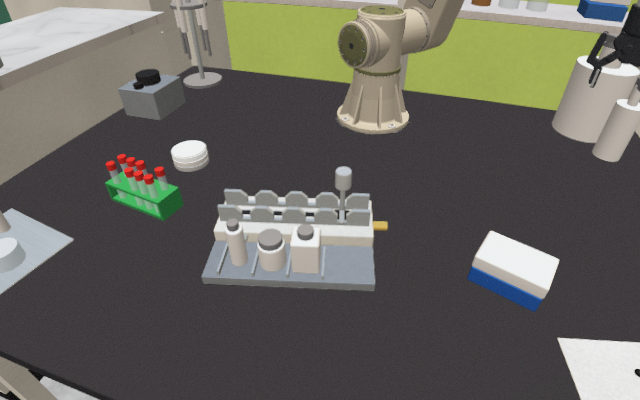

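View pics/top0.png

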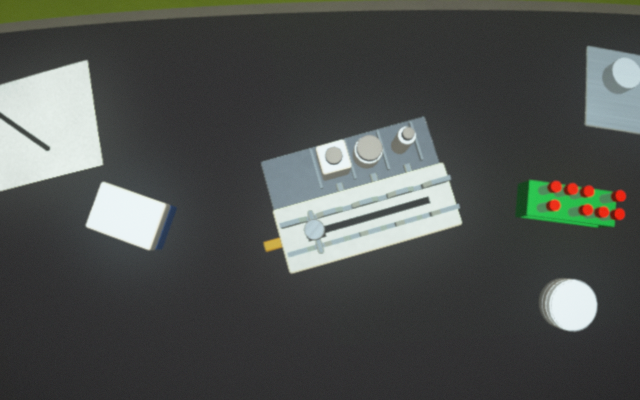

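```bash
python3 - <<'E'
import cv2,pickle,numpy as np
d=pickle.load(open("c0.pkl","rb"))
a=d["scene"]["frame"][150:300,195:395,::-1];b=d["top"]["frame"][110:280,255:470,::-1]
cv2.imwrite("pics/sz.png",cv2.resize(a,None,fx=4,fy=4,interpolation=2))
cv2.imwrite("pics/tz.png",cv2.resize(b,None,fx=3.5,fy=3.5,interpolation=2))
E
```

```text
(no output)
```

View pics/sz.png

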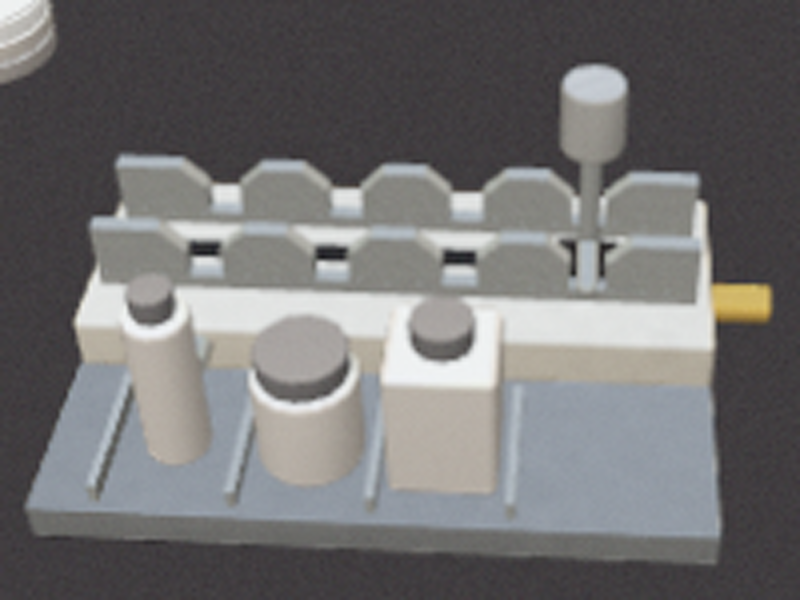

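View pics/tz.png

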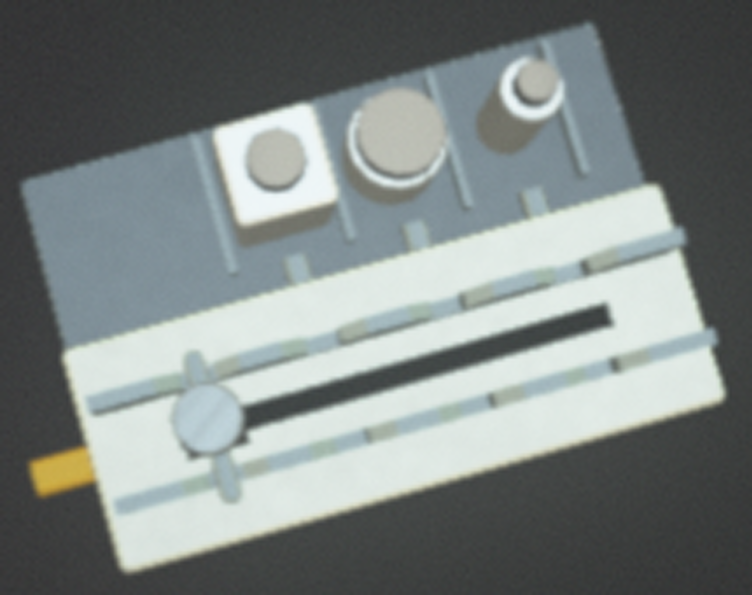

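The scene view shows the knob top at about (343.6, 171) and the canister cap top at (305, 230). In the top view the knob is at (314.7, 229.4) and the cap at (333.9, 155). The canister stands next to the parking end. Next I'll triangulate these points.

```bash
cat > h.py <<'E'
import cv2,numpy as np
def P(r): 
    return r["camera_from_world"][:3]
def und(r,p): return cv2.undistortPoints(np.array(p,float).reshape(-1,1,2),r["mtx"],np.array([r["k1"],0,0,0.])).reshape(-1,2)
def tri(rs,ps,rt,pt):
    X=cv2.triangulatePoints(P(rs),P(rt),und(rs,ps).T,und(rt,pt).T);return (X[:3]/X[3]).T
def plane(r,p,z):
    u=und(r,p);T=r["camera_from_world"];R=T[:3,:3];c=-R.T@T[:3,3]
    d=np.c_[u,np.ones(len(u))]@R
    return c+d*((z-c[2])/d[:,2])[:,None]
def proj(r,X):
    T=r["camera_from_world"];return cv2.projectPoints(np.array(X,float).reshape(-1,1,3),cv2.Rodrigues(T[:3,:3])[0],T[:3,3],r["mtx"],np.array([r["k1"],0,0,0.]))[0].reshape(-1,2)
E
python3 - <<'E'
import pickle;from h import *
d=pickle.load(open("c0.pkl","rb"));s,t=d["scene"],d["top"]
ps=np.array([[595,84],[441,321]])/4+[195,150]-.4
pt=np.array([[209,418],[276,157]])/3.5+[255,110]-.4
X=tri(s,ps,t,pt);print("knob top, cap top",X.round(4))
print("reproj err",(proj(s,X)-ps).round(2),(proj(t,X)-pt).round(2))
# housing yaw
f=t["frame"];g=cv2.cvtColor(f,cv2.COLOR_RGB2HSV)
m=((g[...,2]>200)&(g[...,1]<40)).astype(np.uint8);m[:,:255]=0;m[:,480:]=0
m=cv2.morphologyEx(m,cv2.MORPH_CLOSE,np.ones((13,13)))
cs=cv2.findContours(m,0,2)[0];c=max(cs,key=cv2.contourArea)
print("area",cv2.contourArea(c))
W=plane(t,c.reshape(-1,2),.045)[:,:2]
r=cv2.minAreaRect((W*1000).astype(np.float32));print(r)
# rail lower edge ends and shelf corners by hand (zoom px)
def Z(p): return np.array(p)/3.5+[255,110]-.4
for n,p,z in(("front edge",[[128,572],[724,401]],.045),("rail far",[[92,405],[684,238]],.08),("rail near",[[119,506],[716,337]],.08),("shelf back",[[23,184],[592,25]],.02)):
    a=plane(t,Z(p),z);v=a[0]-a[1];print(n,a.round(4),np.linalg.norm(v),np.degrees(np.arctan2(-v[0],v[1])))
E
```

```text
knob top, cap top [[0.5334 0.0438 0.1494]
 [0.6505 0.0119 0.1017]]
reproj err [[0.   0.  ]
 [0.23 0.02]] [[ 0.   -0.  ]
 [ 0.23 -0.08]]
area 11250.0
((555.6832275390625, -42.42094421386719), (107.94959259033203, 296.85565185546875), 14.387266159057617)
front edge [[ 0.4663  0.086   0.045 ]
 [ 0.5387 -0.1992  0.045 ]] 0.2943156742963083 14.254752636489249
rail far [[ 0.5434  0.0981  0.08  ]
 [ 0.6124 -0.1743  0.08  ]] 0.2809513172157881 14.22253345535722
rail near [[ 0.4977  0.0868  0.08  ]
 [ 0.5665 -0.1865  0.08  ]] 0.2817705022753827 14.131866004959635
shelf back [[ 0.6573  0.1365  0.02  ]
 [ 0.7311 -0.1512  0.02  ]] 0.2970566872808853 14.381796746699683
```

Triangulation puts the knob top at (0.5334, 0.0438, 0.149) and the yaw at about +14.2°. The canister is -60 mm along the gate and 105.6 mm behind the knob, which matches the +30 notch. I'm approaching at z≈0.25 with the jaws along the gate.

>>> move_arm(commands=[[[0.38,-0.6,0],[0,0,0.24],1],[[0.38,-0.6,0],[0,0,0.24],1],[[0.38,-0.6,0],[0,0,0.24],1],[[0.38,-0.6,0],[0,0,0.24],1],[[0.38,-0.6,0],[0,0,0.24],1]], newtons=30)

```text
clock: 0.6
tcp_pos: [0.3074, 0.4054, 0.2499]
orientation: [-0.0, 0.122, 0.993, -0.0]
wrist_force: [0.0, 1.0, 0.7]
finger_gap: 0.0852
```

>>> move_arm(commands=[[[0.38,-0.6,0],[0,0,0.24],1],[[0.38,-0.6,0],[0,0,0.24],1],[[0.38,-0.6,0],[0,0,0.24],1],[[0.38,-0.6,0],[0,0,0.24],1],[[0.38,-0.6,0],[0,0,0.24],1]])

```text
clock: 1.1
tcp_pos: [0.3834, 0.2853, 0.25]
orientation: [-0.0, 0.039, 0.999, -0.0]
wrist_force: [-0.2, -0.6, -0.6]
finger_gap: 0.0857
```

>>> move_arm(commands=[[[0.38,-0.6,0],[0,0,0.24],1],[[0.38,-0.6,0],[0,0,0.24],1],[[0.38,-0.6,0],[0,0,0.24],1],[[0.38,-0.6,0],[0,0,0.24],1],[[0.38,-0.6,0],[0,0,0.24],1]])

```text
clock: 1.6
tcp_pos: [0.4595, 0.1654, 0.25]
orientation: [-0.0, -0.045, 0.999, 0.0]
wrist_force: [1.4, 0.2, -0.0]
finger_gap: 0.0861
```

>>> move_arm(commands=[[[0.38,-0.6,0],[0,0,0.24],1],[[0.38,-0.6,0],[0,0,0.24],1],[[0.38,-0.6,0],[0,0,0.24],1],[[0.38,-0.6,0],[0,0,0.24],1],[[0,0,0],[0,0,0],1]])

```text
clock: 2.1
tcp_pos: [0.5215, 0.068, 0.2496]
orientation: [-0.0, -0.11, 0.994, -0.0]
wrist_force: [0.1, 0.7, -0.8]
finger_gap: 0.0855
```

>>> move_arm(commands=[[[0.3,-0.6,0],[0,0,0.2],1],[[0,0,-0.6],[0,0,0],1],[[0,0,-0.6],[0,0,0],1],[[0,0,0],[0,0,0],1]])

```text
clock: 2.5
tcp_pos: [0.5293, 0.047, 0.199]
orientation: [-0.003, -0.125, 0.992, 0.001]
wrist_force: [-1.2, 0.8, -0.9]
finger_gap: 0.0856
```

```bash
python3 - <<'E'
from workcell import env,eyes
import cv2,numpy as np
r=eyes.read_camera("scene")["frame"][90:300,215:415,::-1]
t=eyes.read_camera("top")["frame"][110:280,245:420,::-1]
cv2.imwrite("pics/a1.png",np.hstack([cv2.resize(r,(400,420)),cv2.resize(t,(400,420))]))
E
```

```text
(no output)
```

View pics/a1.png

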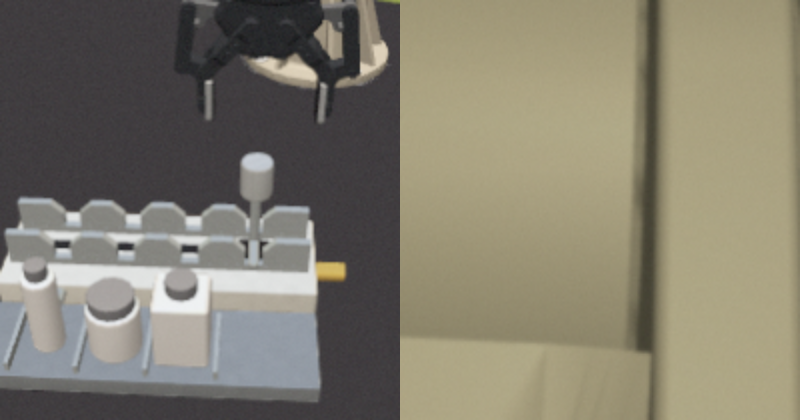

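The scene crop shows the fingers at columns 208 and 322, straddling the knob at column 257. The top view is blocked by the arm. I'm descending.

>>> move_arm(commands=[[[0,0,0],[0,0,0],1],[[0,0,-0.6],[0,0,0],1],[[0,0,0],[0,0,0],1]])

```text
clock: 2.9
tcp_pos: [0.5311, 0.0468, 0.1774]
orientation: [-0.001, -0.125, 0.992, 0.0]
wrist_force: [-0.4, 0.2, 0.1]
finger_gap: 0.0856
```

>>> move_arm(commands=[[[0.05,-0.07,-0.5],[0,0,0],1],[[0,0,-0.5],[0,0,0],1],[[0,0,0],[0,0,0],1],[[0,0,0],[0,0,0],1]])

```text
clock: 3.3
tcp_pos: [0.5343, 0.0438, 0.1394]
orientation: [0.0, -0.125, 0.992, 0.0]
wrist_force: [0.3, 0.4, 0.1]
finger_gap: 0.0856
```

```bash
python3 - <<'E'
from workcell import env,eyes
import cv2,numpy as np
r=eyes.read_camera("scene")["frame"][90:300,215:415,::-1]
cv2.imwrite("pics/a2.png",cv2.resize(r,(600,600)));s=env.get_state();print(s["tcp_pos"],s["wrist_force"])
E
```

```text
[0.53476413 0.04376714 0.13988228] [ 0.26060018 -0.90381643 -0.00769513]
```

View pics/a2.png

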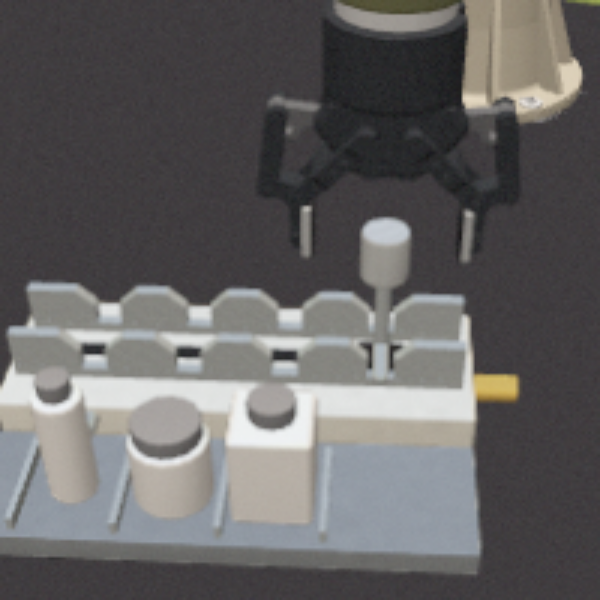

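The fingers straddle the knob on centre, at columns 306 and 468 with the knob at 386. I'm lowering a little and closing.

>>> move_arm(commands=[[[-0.03,0,-0.18],[0,0,0],1],[[0,0,0],[0,0,0],-1],[[0,0,0],[0,0,0],-1],[[0,0,0],[0,0,0],-1],[[0,0,0],[0,0,0],-1]], newtons=30)

```text
clock: 3.85
tcp_pos: [0.533, 0.0437, 0.1314]
orientation: [0.0, -0.125, 0.992, 0.0]
wrist_force: [-1.2, 1.3, 6.7]
finger_gap: 0.029
```

>>> move_arm(commands=[[[0,0,0],[0,0,0],-1],[[0,0,0],[0,0,0],-1],[[0,0,0],[0,0,0],-1]])

```text
clock: 4.15
tcp_pos: [0.5331, 0.0437, 0.1315]
orientation: [0.0, -0.125, 0.992, -0.0]
wrist_force: [-0.7, -0.8, 3.3]
finger_gap: 0.0291
```

Gripped, with a gap of 29 mm. I'm lifting 40 mm.

>>> move_arm(commands=[[[0,0,0.25],[0,0,0],-1],[[0,0,0.25],[0,0,0],-1],[[0,0,0.25],[0,0,0],-1],[[0,0,0.25],[0,0,0],-1],[[0,0,0],[0,0,0],-1]])

```text
clock: 4.65
tcp_pos: [0.5331, 0.0436, 0.1729]
orientation: [0.001, -0.125, 0.992, -0.0]
wrist_force: [-1.3, 0.4, -2.2]
finger_gap: 0.029
```

```bash
python3 - <<'E'
from workcell import env,eyes
import cv2,numpy as np
r=eyes.read_camera("scene")["frame"][90:300,215:415,::-1]
cv2.imwrite("pics/a3.png",cv2.resize(r,(600,600)));s=env.get_state();print(s["tcp_pos"],s["wrist_force"])
E
```

```text
[0.53289684 0.04354325 0.1721084 ] [ 0.07732027  0.10114392 -1.94108242]
```

View pics/a3.png

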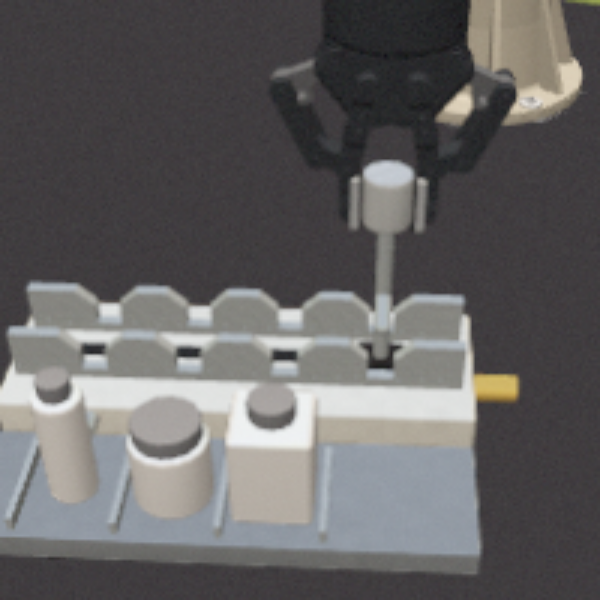

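```bash
python3 - <<'E'
from workcell import env,eyes
import cv2,numpy as np
r=eyes.read_camera("scene")["frame"][130:240,300:400,::-1]
cv2.imwrite("pics/a4.png",cv2.resize(r,(540,594),interpolation=2))
E
```

```text
(no output)
```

View pics/a4.png

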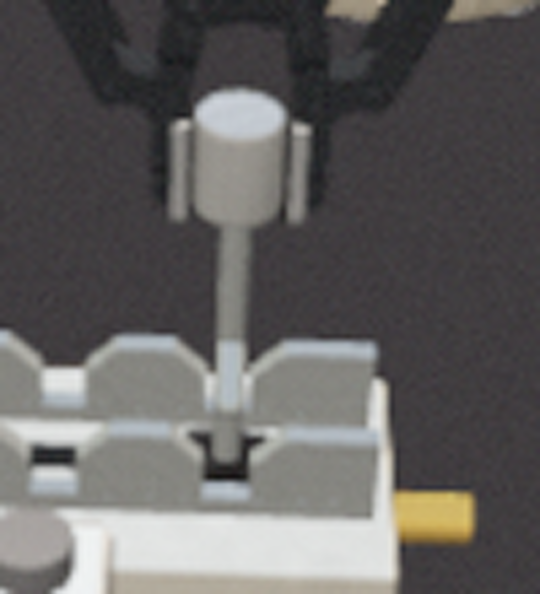

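The knob has risen by about 60 px in the crop, roughly 40 mm, and the pin is clear of the teeth. I'm sliding 60 mm along -y of the selector.

>>> move_arm(commands=[[[0.07,-0.29,0],[0,0,0],-1],[[0.08,-0.29,0],[0,0,0],-1],[[0.07,-0.29,0],[0,0,0],-1],[[0.08,-0.29,0],[0,0,0],-1],[[0.07,-0.29,0],[0,0,0],-1]])

```text
clock: 5.25
tcp_pos: [0.5479, -0.0157, 0.1709]
orientation: [-0.0, -0.125, 0.992, 0.0]
wrist_force: [0.9, 0.2, -2.2]
finger_gap: 0.0297
```

>>> move_arm(commands=[[[0,0,0],[0,0,0],-1],[[0,0,0],[0,0,0],-1],[[0,0,0],[0,0,0],-1]])

```text
clock: 5.55
tcp_pos: [0.5476, -0.0143, 0.1711]
orientation: [-0.0, -0.125, 0.992, 0.0]
wrist_force: [0.6, -0.3, -2.4]
finger_gap: 0.0293
```

```bash
python3 - <<'E'
from workcell import env,eyes
import cv2,numpy as np
r=eyes.read_camera("scene")["frame"][130:260,270:400,::-1]
cv2.imwrite("pics/a5.png",cv2.resize(r,(590,590),interpolation=2))
E
```

```text
(no output)
```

View pics/a5.png

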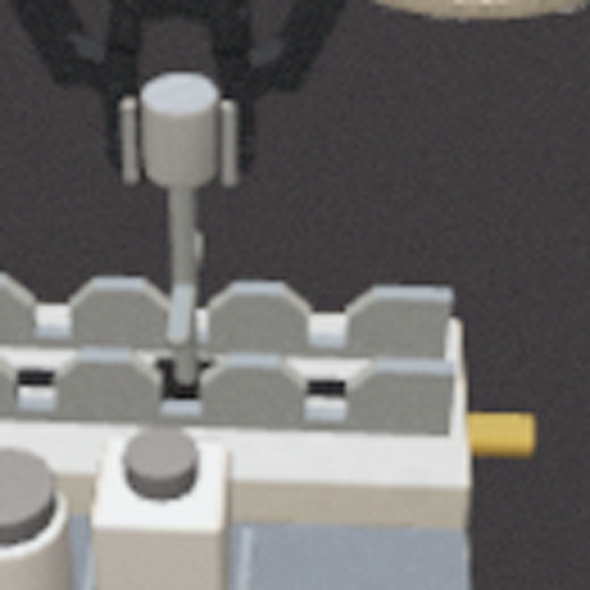

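The lever now stands over the notch in front of the square canister, with the stem at column 182 and the notch at about 181. I'm lowering it.

>>> move_arm(commands=[[[0,0,-0.2],[0,0,0],-1],[[0,0,-0.2],[0,0,0],-1],[[0,0,-0.2],[0,0,0],-1],[[0,0,-0.2],[0,0,0],-1],[[0,0,0],[0,0,0],-1]])

```text
clock: 6.1
tcp_pos: [0.5474, -0.0139, 0.1376]
orientation: [-0.0, -0.125, 0.992, 0.001]
wrist_force: [1.5, 0.7, -3.2]
finger_gap: 0.0295
```

>>> move_arm(commands=[[[0,0,-0.15],[0,0,0],-1],[[0,0,0],[0,0,0],-1],[[0,0,0],[0,0,0],-1]])

```text
clock: 6.4
tcp_pos: [0.5476, -0.0142, 0.133]
orientation: [-0.0, -0.125, 0.992, 0.0]
wrist_force: [1.4, 0.3, -2.6]
finger_gap: 0.0292
```

It's within about 2 mm of seated, with the weight still on the wrist. I'm releasing it and backing off straight up.

>>> move_arm(commands=[[[0,0,-0.03],[0,0,0],-1],[[0,0,0],[0,0,0],1],[[0,0,0],[0,0,0],1],[[0,0,0],[0,0,0],1],[[0,0,0],[0,0,0],1]])

```text
clock: 6.9
tcp_pos: [0.5477, -0.0144, 0.1321]
orientation: [0.0, -0.125, 0.992, -0.0]
wrist_force: [0.5, -0.5, 0.4]
finger_gap: 0.0845
```

>>> move_arm(commands=[[[0,0,0],[0,0,0],1],[[0,0,0.5],[0,0,0],1],[[0,0,0.8],[0,0,0],1],[[0,0,0.8],[0,0,0],1],[[0,0,0.8],[0,0,0],1]])

```text
clock: 7.4
tcp_pos: [0.5474, -0.0143, 0.2491]
orientation: [-0.0, -0.125, 0.992, 0.0]
wrist_force: [0.3, -1.0, 0.7]
finger_gap: 0.0854
```

>>> move_arm(commands=[[[-0.8,0.8,0.2],[0,0,0],1],[[-0.8,0.8,0],[0,0,0],1],[[-0.5,0.9,0],[0,0,0],1],[[0,0.9,0],[0,0,0],1],[[0,0.9,0],[0,0,0],1]])

```text
clock: 7.9
tcp_pos: [0.4629, 0.1589, 0.2566]
orientation: [0.001, -0.125, 0.992, 0.0]
wrist_force: [-0.1, 0.1, -0.5]
finger_gap: 0.0852
```

>>> move_arm(commands=[[[0,0.9,0],[0,0,0],1],[[0,0.9,0],[0,0,0],1],[[0,0.9,0],[0,0,0],1],[[0,0,0],[0,0,0],1],[[0,0,0],[0,0,0],1]])

```text
clock: 8.4
tcp_pos: [0.4633, 0.2662, 0.2557]
orientation: [-0.0, -0.126, 0.992, -0.0]
wrist_force: [0.7, -0.5, -0.1]
finger_gap: 0.0849
```

```bash
python3 - <<'E'
from workcell import env,eyes
import cv2,numpy as np,pickle
d={n:eyes.read_camera(n) for n in("scene","top")};pickle.dump(d,open("c1.pkl","wb"))
a=d["scene"]["frame"][150:300,195:395,::-1];b=d["top"]["frame"][110:280,255:470,::-1]
cv2.imwrite("pics/sz1.png",cv2.resize(a,None,fx=4,fy=4,interpolation=2))
cv2.imwrite("pics/tz1.png",cv2.resize(b,None,fx=3.5,fy=3.5,interpolation=2))
E
```

```text
(no output)
```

View pics/sz1.png

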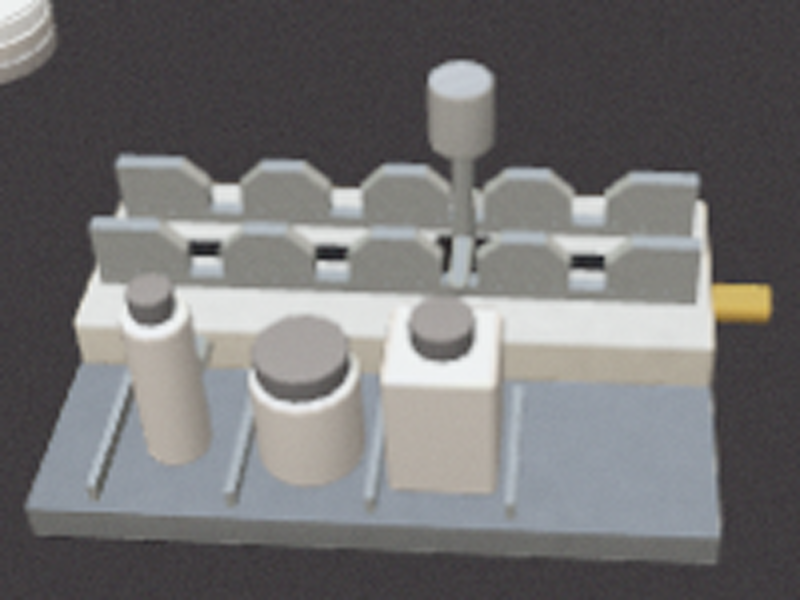

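View pics/tz1.png

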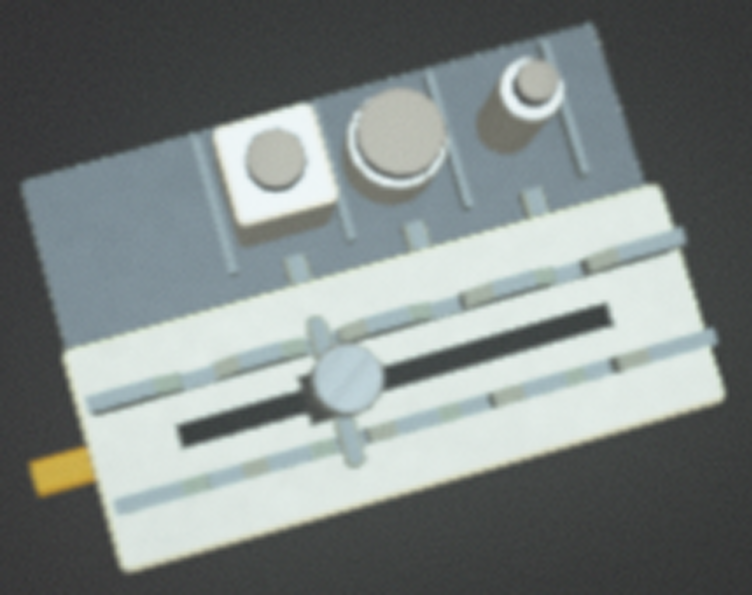

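The scene crop shows the knob top at (461, 79) and the top crop shows it at (348, 378). The pin lies in the notch in front of the square canister. I'll check the seated height and the position along the gate.

```bash
python3 - <<'E'
import pickle;from h import *
from workcell import env
d=pickle.load(open("c1.pkl","rb"));s,t=d["scene"],d["top"]
X=tri(s,np.array([[461,79],[441,321]])/4+[195,150]-.4,t,np.array([[348,378],[276,157]])/3.5+[255,110]-.4)
a=np.radians(14.25);v=X[0]-X[1]
print(X.round(4),"dx,dy in selector",v[0]*np.cos(a)+v[1]*np.sin(a),-v[0]*np.sin(a)+v[1]*np.cos(a),env.get_state()["tcp_pos"])
E
```

```text
[[ 0.5482 -0.0135  0.15  ]
 [ 0.6505  0.0119  0.1017]] dx,dy in selector -0.10536187413586617 0.0005975649599230352 [0.46348803 0.26502939 0.25583011]
```

Knob top z is 0.150 m (0.149 m when parked, so fully seated) and dy is 0.6 mm. I'm handing in.

```bash
python3 -c "
from workcell import job
print(job.hand_in())"
```

```text
the job is handed in; nothing more can be done
None
```

I moved the lever into the notch in front of the square canister (the +30 mm station), let it down and released it, then handed the job in. The hand-in itself reports no verdict.

- **Moves:** I gripped the knob at 30 N with the jaws along the gate. I then lifted it about 40 mm, slid it 60 mm, lowered it, opened the gripper and backed well clear. The robot's clock stood at about 8.5 s of the 38 s allowed.
- **Position:** Measured from both cameras afterwards, the knob is 0.6 mm from the canister's centre along the gate and 105.4 mm in front of it.
- **Seating:** The knob top measures 0.150 m, against 0.149 m when it was parked, so it is fully down.
- **Contact:** The wrist force was about zero after release, and the arm was standing clear of everything.

No check failed. The measured heights came out 1–2 mm below those in the text, which is within the calibration tolerance.

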